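# Weigh the tin of screws on the hand scale

## Robot

A 6-joint arm with a two-finger parallel gripper is mounted at the origin on a cart in front of the work surface, level with it; the furniture and walls round the work are solid. World frame = base frame: x ahead of the robot, y to its left, z up, the work surface at z = 0. Lengths are in m, angles in rad, forces in N, time in s.
With the tool pointing down it reaches from about 0.35 to 0.775 m from the base axis. Payload 7.3 kg.
Tool frame: the origin (TCP) lies at the very end of the fingers, on their centre line; the grasp point (between the pads) lies 19 mm behind it; z points along the fingers, y is the line along which they close (so a half turn about z gives the same grasp; the last joint's range is limited). The gripper opens to 92 mm and grips with 3 to 60 N. Pads are 19 mm wide; open, the fingers measure 130 mm over their backs; the gripper's body (75 mm by 190 mm) begins 47 mm behind the grasp point.
Start: joints at [-1.269, 0.342, 1.524, -0, 1.275, -0.146], TCP at [0.227, -0.473, 0.227] pointing down, gripper open.
Joint ranges: [-2.53, 2.53], [-0.77, 2.02], [0.04, 2.7], [-1, 4.14], [0.28, 2.66], [-3.11, 3.11]. Speed limits (rad/s): [2.57, 2.57, 3.14, 3.14, 3.14, 3.14].

## Interface

Orientations are given as [roll, pitch, yaw] about the fixed x, y, z axes, in that order (R = Rz(yaw) Ry(pitch) Rx(roll)).
In Python, from cell import robot, read_camera, get_calibration gives the robot as it stands. The module is installed in compiled form; this text tells all that it offers.
- The arm moves only by the tool send_rows, never from a script. Its argument "plan" is a list of rows, each a list of 2 entries, a list of its own where there are three numbers: the shift along the tool's x, y, z as a fraction of full scale, then the turn, a rotation vector about the tool's x, y, z as a fraction of full scale. A call has exactly 10 rows; each row shifts and turns the commanded pose from where the row before left it, along the tool's axes as they then stand; what a row does not reach is not made up. Full scale, the value 1, is 0.025 m for a shift and 90 degrees for a turn. A row lasts 1/8 s, in which the tool goes at most 62.5 mm and 10.7 degrees, less where a joint would pass 70% of its speed; a pose out of reach is approached as far as the arm can. A call with a number of a shift or a turn outside -1 to 1 is refused whole. A call with a gripper value outside its range is refused whole. "gripper" is the opening, from -1 (shut) to 1 (fully open), so that 0 is half open, set as the call begins (left out, the last holds). The fingers move at their own pace and stop on an object; "force" is the grip in N (left out, the last holds). Time passes only in rows, so rows that do not move let the fingers close, or fill a call up. It gives the time, the measured TCP pose, the force, the opening and the grip force at its end, in the units of the state.
- robot.observe(): the state, without advancing time (a new reading comes with each control period).
- read_camera(name): name is "side" or "top" or "wrist"; returns (picture, depth): 480x640x3 uint8, blue, green, red; 480x640 float32, m along the optical axis (not along the pixel's ray), 0 where there is no reading.
- get_calibration(name): a dict with "intrinsics" (3x3 intrinsics, pixels), "rvec" (rotation vector, rad) and "tvec" (3), from world to camera coordinates, as OpenCV has them. Camera axes: x right, y down, z forward; pixel columns grow to the right and rows downward; lengths in m; the calibration is good to about 2 mm. A picture is of the moment at which its call begins: read the wrist's pose just before it. get_calibration takes no time and is no camera call; for the wrist camera it gives the pose at the moment of the call.
- robot.hand_in(): hands the job in; it is judged then, once.
The state is a dict: "time": time; "qpos": joint angles; "qvel": joint speeds; "joint_efforts": joint torques, N m; "tool_pos": TCP position; "tool_rot": TCP orientation; "contact_force": force on the tool from outside, world axes, zero at the start; "torque": the same for the moment, N m; "opening": finger opening in m; "grip_force": force on a finger pad.
Only numpy, scipy, OpenCV 4.12 (cv2) and the standard library are available. Lean on these libraries where they do the work, as an engineer would, in place of code of your own. Each camera call takes 0.05 s, during which the arm holds its last target. There are 200 camera calls.

## Task

Weigh the tin of screws: take the hand scale that carries it by its orange handle, lift it straight up until its pan hangs two to five centimetres clear of the bench, and keep it hanging still for two seconds. Then set the pan down gently where it stood, with the tin still in it, and let go. Leave the other scale, the one with the battery pack, alone.

Things in the scene. Friction and masses are not known exactly. Their poses are not given: they have to be found in the camera images.
- weigh_pan: Steel weighing pan carrying the tin of screws, 110 (its x) x 140 (its y) mm, rim 18 mm high, floor 4 mm thick, loose on the bench. Origin: centre of its underside, z up. A wire bail in its y-z plane spans it (posts at y +-71 mm, top 102 mm up). On the bail's middle a hand scale stands rigidly upright: blue tube 32 mm across, 112 to 178 mm up, then a thin neck and an orange handle.
- scale_spring (a joint): Pull-out of that scale in m: how far blue tube and handle have slid up from the pan; 0 slack, stop 0.05, 250 N/m. The handle is a bar 18 (pan's x) x 84 (pan's y) x 22 mm high, centred 213 mm straight above the pan's origin when slack. The pan leaves the bench only once the handle has risen about 20 to 35 mm, then rises with it. Total load 0.5 to 0.85 kg.
- screw_tin: Open round grey tin of wood screws, about 70 mm across and 71 mm high, 0.3 to 0.55 kg, standing loose in the weighing pan near its middle. Origin: centre of its underside.
- battery_pack: Black and lime slide battery pack, 72 x 112 x 52 mm, lying in the pan of the other hand scale, which looks the same as the tin's; not to be moved. Origin: centre of its underside.
Things that resemble listed ones, but are neither listed nor needed, are in the scene too. Several things have the shape of the screw_tin; the one meant has the colours described above.

How it is judged:
On the way:
1. the pan with the tin in it hangs still on the pulled-out scale, at least 15 mm clear of the bench, for one second (height (world z) of weigh_pan above 0.015 m and value of joint scale_spring above 0.01 m and angle between weigh_pan's own z axis and vertical below 0.2 rad and linear speed of weigh_pan below 0.05 m/s and distance between screw_tin and weigh_pan below 0.04 m), for 1 s.
At the end, for the whole second after the job is handed in: The weighing pan stands flat and still on the bench within 50 mm of where it started, upright within 6 degrees, its spring slack (within 5 mm), with the tin standing in it (within 11 degrees of upright, its origin within 40 mm of the pan's) (height (world z) of weigh_pan below 0.005 m and angle between weigh_pan's own z axis and vertical below 0.1 rad and distance of weigh_pan from where it was at the start of the episode below 0.05 m and value of joint scale_spring below 0.005 m and linear speed of weigh_pan below 0.02 m/s and distance between screw_tin and weigh_pan below 0.04 m and angle between screw_tin's own z axis and vertical below 0.2 rad); the robot touches nothing.
It fails at once if the battery pack on the other scale is moved by more than 30 mm (distance of battery_pack from where it was at the start of the episode above 0.03 m).
It fails at once if the pan is dropped or flung (faster than 0.5 m/s) (linear speed of weigh_pan above 0.5 m/s).
It fails at once if the pan is lifted more than 120 mm off the bench (height (world z) of weigh_pan above 0.12 m).
It also fails if it takes over 42 s, if anything falls off the work surface, if the arm or the gripper's body presses on something with over 40 N, if the wrist force passes 120 N, or if a joint passes its speed limit or range.

## Working session

There is one attempt and no reset: what is moved stays moved. The work goes in short steps, Python scripts to look and compute and a tool call to move; the robot and the scene stay as the last step left them, time stands still between calls to the robot, and variables do not carry over. Pictures are saved under pics/ and viewed, at most 10 in all, crops included, and the job is handed in when it is done.

Besides the shell and the picture viewer there is one more tool, called after ">>>" by a JSON object that holds its "fn" and its "kwargs". send_rows: Moves the arm, as the interface text tells. Shift numbers are shares of 0.025 m and turn numbers shares of 90 degrees, none past 1 either way. Its arguments: {"type":"object","properties":{"plan":{"type":"array"},"gripper":{"type":"number"},"force":{"type":"number"}},"required":["plan"]}

```bash
mkdir -p pics
cat > h.py <<'E'
import numpy as np, cv2
from cell import robot, read_camera, get_calibration
def cam(n):
    c=get_calibration(n); R=cv2.Rodrigues(np.array(c["rvec"],float))[0]
    return np.array(c["intrinsics"],float),R,np.array(c["tvec"],float).ravel()
def cloud(n,depth):
    K,R,t=cam(n); v,u=np.mgrid[:480,:640]
    p=np.stack([(u-K[0,2])/K[0,0]*depth,(v-K[1,2])/K[1,1]*depth,depth],-1)
    return (p-t)@R
E
python3 - <<'E'
from h import *
s=robot.observe(); print(s["time"],s["tool_pos"],s["tool_rot"])
for n in ("top","side"):
    K,R,t=cam(n); print(n,-R.T@t)
    im,d=read_camera(n); cv2.imwrite(f"pics/{n}0.png",im); np.savez(f"{n}0.npz",im=im,d=d)
    P=cloud(n,d); hsv=cv2.cvtColor(im,cv2.COLOR_BGR2HSV)
    m=cv2.inRange(hsv,(5,150,120),(20,255,255))
    k,l,st,c=cv2.connectedComponentsWithStats(m)
    for i in range(1,k):
        if st[i,4]>60:
            q=P[(l==i)&(d>0)]; print(n,st[i],c[i].round(),np.median(q,0).round(3),q.min(0).round(3),q.max(0).round(3))
E
```

```text
0.0 [ 0.22719607 -0.47284046  0.22605532] [-3.14009166e+00 -2.22560109e-04  4.47746391e-01]
top [ 0.40527637 -0.02593966  1.05903863]
top [368 232  45  11 397] [390. 237.] [ 0.524 -0.148  0.224] [ 0.514 -0.189  0.218] [ 0.534 -0.109  0.229]
top [180 235  45  17 400] [202. 243.] [0.505 0.194 0.224] [0.491 0.154 0.218] [0.519 0.235 0.228]
side [0.25436172 0.65517527 0.55295411]
side [347 147  17  25 219] [354. 158.] [ 0.52  -0.13   0.222] [ 0.512 -1.771 -0.462] [ 1.102 -0.103  0.225]
side [262 233  44  41 646] [282. 252.] [0.503 0.209 0.222] [ 0.489 -0.141 -0.001] [0.681 0.24  0.224]
```

View pics/top0.png

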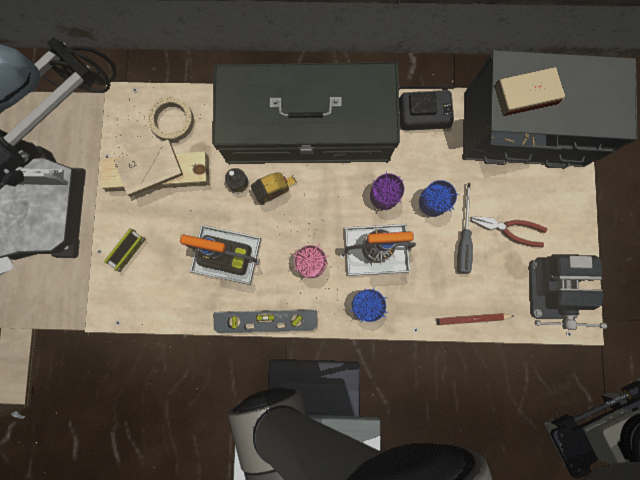

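View pics/side0.png

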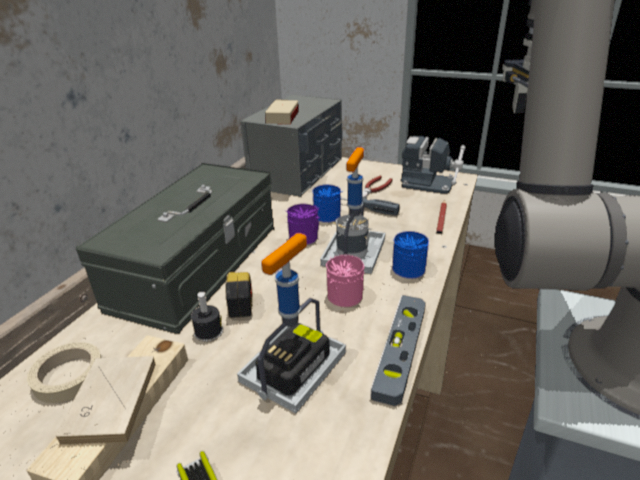

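The tin's scale is either the one with its handle at top-view pixel (390,237) or the one at (202,243). The right one has a grey tin in its pan, and the left one holds the black and lime battery pack. The pink, purple and blue tins stand loose at (310,262), (387,191), (437,197) and (368,305). I'll take the right scale, confirm it in a crop and measure its handle.

Run:
```python
from h import *
z=np.load("top0.npz"); im,d=z["im"],z["d"]; P=cloud("top",d)
cv2.imwrite("pics/crop.png",cv2.resize(im[205:295,330:430],None,fx=6,fy=6,interpolation=cv2.INTER_CUBIC)[:540])
hsv=cv2.cvtColor(im,cv2.COLOR_BGR2HSV); m=cv2.inRange(hsv,(5,150,120),(20,255,255))>0
m[:,:330]=0
q=P[m&(P[...,2]>.215)]
r=cv2.minAreaRect(q[:,:2].astype(np.float32)); b=cv2.boxPoints(r); print("handle",r,b.round(3).tolist(),len(q))
# pan rim: extents
R=P[205:295,330:430].reshape(-1,3); R=R[(R[:,2]>.012)&(R[:,2]<.022)]
R=R[(abs(R[:,0]-.51)<.09)&(abs(R[:,1]+.148)<.1)]
r=cv2.minAreaRect(R[:,:2].astype(np.float32)); print("pan",r,len(R))
# things higher than .15 near
H=P[(P[...,2]>.13)&(P[...,0]>.3)&(P[...,0]<.7)&(P[...,1]<.1)&(P[...,1]>-.6)]
print("high",H.min(0),H.max(0),np.percentile(H,[5,50,95],axis=0).round(3))
```

```text
handle ((0.48621538281440735, -0.09532616287469864), (0.051403336226940155, 0.20693033933639526), 35.444129943847656) [[0.4050000011920929, -0.026000000536441803], [0.5249999761581421, -0.19499999284744263], [0.5669999718666077, -0.16500000655651093], [0.44699999690055847, 0.004000000189989805]] 397
pan ((0.5058302879333496, -0.15108957886695862), (0.14895063638687134, 0.15416643023490906), 5.099040508270264) 394
high [ 0.30000299 -0.43938416  0.13007992] [ 0.69994551 -0.02593966  1.05903863] [[ 0.405 -0.181  0.176]
 [ 0.405 -0.026  1.059]
 [ 0.531 -0.026  1.059]]
```

View pics/crop.png

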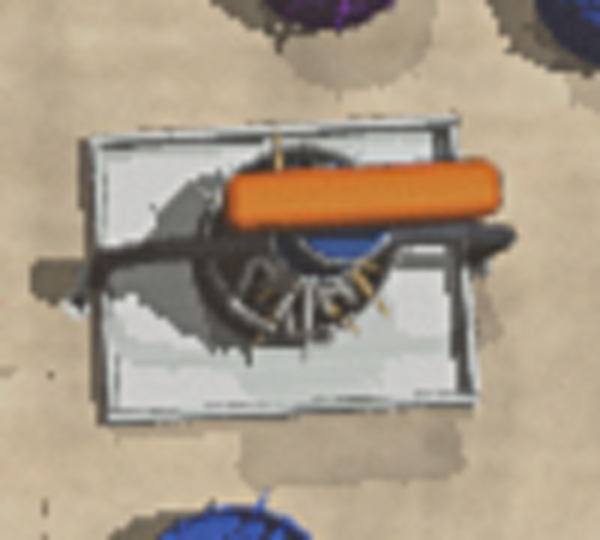

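The crop shows the orange handle (pixels about 368–413, 232–243) above a pan holding the grey tin of screws, so this is the right scale. Next I'll cast the handle mask onto its top plane, leaving out pixels with no depth reading.

Run:
```python
from h import *
z=np.load("top0.npz"); im,d=z["im"],z["d"]
hsv=cv2.cvtColor(im,cv2.COLOR_BGR2HSV); m=cv2.inRange(hsv,(5,150,120),(20,255,255))>0
m[:,:330]=0; K,R,t=cam("top")
v,u=np.nonzero(m); C=-R.T@t
ray=np.stack([(u-K[0,2])/K[0,0],(v-K[1,2])/K[1,1],np.ones(len(u))],-1)@R
q=(C+ray*((.224-C[2])/ray[:,2])[:,None])[:,:2]
r=cv2.minAreaRect(q.astype(np.float32)); print(r,q.mean(0))
l=cv2.fitLine(q.astype(np.float32),cv2.DIST_L2,0,.01,.01).ravel(); print("yaw of handle axis deg",np.degrees(np.arctan2(l[1],l[0]))%180)
P=cloud("top",d); s=P[(d>0)&(P[...,2]>.1)&(P[...,2]<.4)&(P[...,0]>.3)&(P[...,0]<.66)&(P[...,1]<.1)&(P[...,1]>-.5)]
print("high",s.min(0),s.max(0),np.percentile(s,[2,50,98],axis=0).round(3))
o=robot.observe(); print(o["tool_pos"],o["tool_rot"],o["qpos"],o["contact_force"])
```

```text
((0.5236684083938599, -0.1485050767660141), (0.01677621155977249, 0.08060360699892044), 3.3852648735046387) [ 0.52391431 -0.14811116]
yaw of handle axis deg 94.16272
high [ 0.50869653 -0.20818663  0.10002261] [ 0.54009329 -0.09165404  0.22879183] [[ 0.509 -0.195  0.1  ]
 [ 0.522 -0.146  0.222]
 [ 0.534 -0.107  0.227]]
[ 0.22722935 -0.47287548  0.22612348] [-3.14022228e+00 -1.77648512e-04  4.47849597e-01] [-1.26897784e+00  3.42649177e-01  1.52490142e+00 -2.47196525e-05
  1.27542369e+00 -1.46024016e-01] [-0.33567608  0.77564032 -0.72816472]
```

>>> {"fn": "send_rows", "kwargs": {"plan": [[[0.96,-0.388,-0.6],[0,0,0]],[[0.96,-0.388,-0.6],[0,0,0]],[[0.96,-0.388,-0.6],[0,0,0]],[[0.96,-0.388,-0.6],[0,0,0]],[[0.96,-0.388,0],[0,0,0]],[[0.96,-0.388,0],[0,0,0]],[[0.96,-0.388,0],[0,0,0]],[[0.96,-0.388,0],[0,0,0]],[[0.96,-0.388,0],[0,0,0]],[[0.96,-0.388,0],[0,0,0]]], "gripper": 1}}

```text
time: 1.35
tool_pos: [0.4021, -0.2811, 0.2864]
tool_rot: [-3.141, 0.0, 0.448]
contact_force: [0.4, -0.3, 0.4]
opening: 0.092
grip_force: 0.0
```

>>> {"fn": "send_rows", "kwargs": {"plan": [[[0.96,-0.388,0],[0,0,0]],[[0.96,-0.388,0],[0,0,0]],[[0.96,-0.388,0],[0,0,0]],[[0.96,-0.388,0],[0,0,0]],[[0.96,-0.388,0],[0,0,0]],[[0.96,-0.388,0],[0,0,0]],[[0.96,-0.388,0],[0,0,0]],[[0,0,0],[0,0,-0.1]],[[0,0,0],[0,0,-0.1]],[[0,0,0],[0,0,-0.1]]]}}

```text
time: 2.6
tool_pos: [0.5236, -0.1477, 0.2862]
tool_rot: [-3.141, 0.0, 0.924]
contact_force: [0.4, 0.8, -0.5]
opening: 0.0917
grip_force: 0.0
```

>>> {"fn": "send_rows", "kwargs": {"plan": [[[0,0,0],[0,0,-0.092]],[[0,0,0],[0,0,-0.092]],[[0,0,0],[0,0,-0.092]],[[0,0,0],[0,0,-0.092]],[[0,0,0],[0,0,-0.092]],[[0,0,0],[0,0,0]],[[0,0,0],[0,0,0]],[[0,0,0],[0,0,0]],[[0,0,0],[0,0,0]],[[0,0,0],[0,0,0]]]}}

```text
time: 3.85
tool_pos: [0.5237, -0.148, 0.2867]
tool_rot: [3.141, 0.0, 1.641]
contact_force: [0.2, -0.1, -0.7]
opening: 0.0919
grip_force: 0.0
```

Over the handle. One wrist-camera check of its centre and angle before I go down.

Run:
```python
from h import *
o=robot.observe(); K,R,t=cam("wrist"); C=-R.T@t
im,d=read_camera("wrist"); cv2.imwrite("pics/w1.png",im)
hsv=cv2.cvtColor(im,cv2.COLOR_BGR2HSV); m=cv2.inRange(hsv,(5,150,100),(20,255,255))
k,l,st,c=cv2.connectedComponentsWithStats(m)
i=1+st[1:,4].argmax(); print(C,st[i],c[i])
P=(cloud("wrist",d)); q=P[(l==i)&(d>0)]; print(len(q),np.percentile(q,[2,50,98],axis=0).round(4))
top=q[q[:,2]>np.percentile(q[:,2],98)-.005][:,:2].astype(np.float32)
print(len(top),cv2.minAreaRect(top)); g=cv2.fitLine(top,cv2.DIST_L2,0,.01,.01).ravel(); print(np.degrees(np.arctan2(g[1],g[0]))%180,o["tool_pos"],o["tool_rot"])
```

```text
[ 0.51873908 -0.07134088  0.44360552] [ 312  249   24   59 1320] [323.44469697 277.86893939]
1311 [[ 0.5181 -0.184   0.2203]
 [ 0.5263 -0.1629  0.2226]
 [ 0.5343 -0.1438  0.224 ]]
1310 ((0.5264122486114502, -0.16396692395210266), (0.015884704887866974, 0.04284149408340454), 4.290530204772949)
94.89907 [ 0.52373706 -0.1479649   0.28672888] [3.14149468e+00 1.31058246e-04 1.64115322e+00]
```

View pics/w1.png

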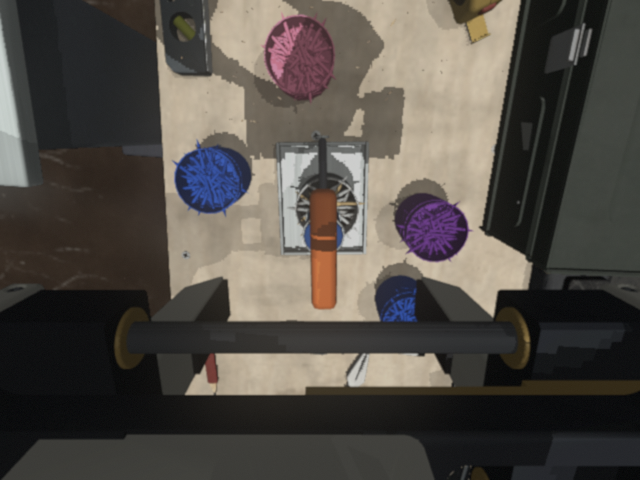

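The wrist view shows the handle (columns 312–336, rows 190–308) centred between the fingers. I'll go down 90 mm with a 1 mm sideways trim, then close.

>>> {"fn": "send_rows", "kwargs": {"plan": [[[0,0.03,0.5],[0,0,0]],[[0,0,0.6],[0,0,0]],[[0,0,0.6],[0,0,0]],[[0,0,0.6],[0,0,0]],[[0,0,0.6],[0,0,0]],[[0,0,0.4],[0,0,0]],[[0,0,0.2],[0,0,0]],[[0,0,0.1],[0,0,0]],[[0,0,0],[0,0,0]],[[0,0,0],[0,0,0]]]}}

```text
time: 5.15
tool_pos: [0.5247, -0.148, 0.1971]
tool_rot: [3.141, 0.0, 1.642]
contact_force: [-0.9, -0.4, 0.7]
opening: 0.0915
grip_force: 0.0
```

>>> {"fn": "send_rows", "kwargs": {"plan": [[[0,0,0],[0,0,0]],[[0,0,0],[0,0,0]],[[0,0,0],[0,0,0]],[[0,0,0],[0,0,0]],[[0,0,0],[0,0,0]],[[0,0,0],[0,0,0]],[[0,0,0],[0,0,0]],[[0,0,0],[0,0,0]],[[0,0,0],[0,0,0]],[[0,0,0],[0,0,0]]], "gripper": -1, "force": 40}}

```text
time: 6.4
tool_pos: [0.5245, -0.148, 0.1967]
tool_rot: [3.141, 0.0, 1.642]
contact_force: [0.6, -0.1, 0.1]
opening: 0.0172
grip_force: 40.0
```

>>> {"fn": "send_rows", "kwargs": {"plan": [[[0,0,-0.16],[0,0,0]],[[0,0,-0.16],[0,0,0]],[[0,0,-0.16],[0,0,0]],[[0,0,-0.16],[0,0,0]],[[0,0,-0.16],[0,0,0]],[[0,0,-0.16],[0,0,0]],[[0,0,-0.16],[0,0,0]],[[0,0,-0.16],[0,0,0]],[[0,0,-0.16],[0,0,0]],[[0,0,-0.16],[0,0,0]]]}}

```text
time: 7.65
tool_pos: [0.5244, -0.1479, 0.237]
tool_rot: [-3.142, 0.0, 1.642]
contact_force: [-0.0, 0.0, -6.5]
opening: 0.0177
grip_force: 40.0
```

>>> {"fn": "send_rows", "kwargs": {"plan": [[[0,0,-0.16],[0,0,0]],[[0,0,-0.16],[0,0,0]],[[0,0,-0.16],[0,0,0]],[[0,0,-0.16],[0,0,0]],[[0,0,-0.12],[0,0,0]],[[0,0,-0.06],[0,0,0]],[[0,0,0],[0,0,0]],[[0,0,0],[0,0,0]],[[0,0,0],[0,0,0]],[[0,0,0],[0,0,0]]]}}

```text
time: 8.9
tool_pos: [0.5244, -0.1479, 0.2571]
tool_rot: [-3.141, 0.0, 1.642]
contact_force: [0.4, -0.4, -6.2]
opening: 0.0176
grip_force: 40.0
```

Run:
```python
from h import *
o=robot.observe(); im,d=read_camera("side"); cv2.imwrite("pics/s2.png",cv2.resize(im[130:290,260:450],None,fx=3,fy=3))
K,R,t=cam("side"); P=cloud("side",d); z=np.load("side0.npz"); P0=cloud("side",z["d"])
print(o["time"],o["tool_pos"],o["contact_force"],o["torque"])
# pan rim/floor: bright grey pixels around the pan; height histogram before/after
for im_,p in ((z["im"],P0),(im,P)):
    h=cv2.cvtColor(im_,cv2.COLOR_BGR2HSV)
    m=(h[...,1]<40)&(h[...,2]>90)&(abs(p[...,0]-.52)<.08)&(abs(p[...,1]+.15)<.09)&(p[...,2]>-.005)&(p[...,2]<.12)
    q=p[m]; print(len(q),np.histogram(q[:,2],np.arange(-.005,.12,.005))[0],np.median(q,0).round(3))
    b=(h[...,0]>100)&(h[...,0]<125)&(h[...,1]>120)&(abs(p[...,0]-.52)<.04)&(abs(p[...,1]+.15)<.04); print("tube z",np.percentile(p[b][:,2],[2,98]).round(3))
```

```text
8.9 [ 0.52444007 -0.14787197  0.25713791] [ 0.42152197 -0.35232719 -6.18079211] [-0.0135301  -0.14125448  0.05785234]
2173 [628 538 135 146 190   6   5   8   8   7   8  13  68 154 110  90   5   0
   0   3   4   2   2   9] [ 0.501 -0.134  0.004]
tube z [0.124 0.178]
2286 [348  48   0   0   0   0   0   0  72 672 240 282 142   7   7   4   8   7
  10  15  90 139 108  85] [ 0.505 -0.127  0.045]
tube z [0.183 0.238]
```

View pics/s2.png

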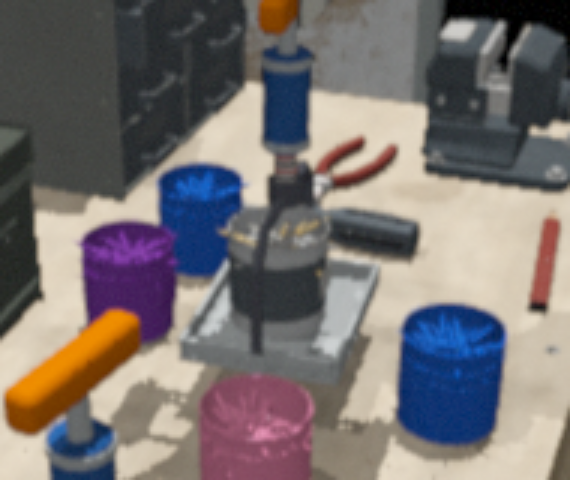

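The pan hangs level about 35–38 mm up with the tin in it, the spring is out about 25 mm, and the tube has risen 60 mm. I'll hold it for 2.5 s.

>>> {"fn": "send_rows", "kwargs": {"plan": [[[0,0,0],[0,0,0]],[[0,0,0],[0,0,0]],[[0,0,0],[0,0,0]],[[0,0,0],[0,0,0]],[[0,0,0],[0,0,0]],[[0,0,0],[0,0,0]],[[0,0,0],[0,0,0]],[[0,0,0],[0,0,0]],[[0,0,0],[0,0,0]],[[0,0,0],[0,0,0]]]}}

```text
time: 10.2
tool_pos: [0.5245, -0.1479, 0.2573]
tool_rot: [3.141, 0.0, 1.642]
contact_force: [-0.5, -0.1, -5.6]
opening: 0.0179
grip_force: 40.0
```

>>> {"fn": "send_rows", "kwargs": {"plan": [[[0,0,0],[0,0,0]],[[0,0,0],[0,0,0]],[[0,0,0],[0,0,0]],[[0,0,0],[0,0,0]],[[0,0,0],[0,0,0]],[[0,0,0],[0,0,0]],[[0,0,0],[0,0,0]],[[0,0,0],[0,0,0]],[[0,0,0],[0,0,0]],[[0,0,0],[0,0,0]]]}}

```text
time: 11.45
tool_pos: [0.5245, -0.1479, 0.2572]
tool_rot: [3.142, 0.0, 1.642]
contact_force: [-0.0, 0.5, -7.0]
opening: 0.0174
grip_force: 40.0
```

>>> {"fn": "send_rows", "kwargs": {"plan": [[[0,0,0.12],[0,0,0]],[[0,0,0.12],[0,0,0]],[[0,0,0.12],[0,0,0]],[[0,0,0.12],[0,0,0]],[[0,0,0.12],[0,0,0]],[[0,0,0.12],[0,0,0]],[[0,0,0.12],[0,0,0]],[[0,0,0.12],[0,0,0]],[[0,0,0.12],[0,0,0]],[[0,0,0.12],[0,0,0]]]}}

```text
time: 12.7
tool_pos: [0.5245, -0.1479, 0.2271]
tool_rot: [3.141, 0.0, 1.642]
contact_force: [-0.5, 0.1, -6.1]
opening: 0.0175
grip_force: 40.0
```

>>> {"fn": "send_rows", "kwargs": {"plan": [[[0,0,0.12],[0,0,0]],[[0,0,0.12],[0,0,0]],[[0,0,0.12],[0,0,0]],[[0,0,0.12],[0,0,0]],[[0,0,0.12],[0,0,0]],[[0,0,0.12],[0,0,0]],[[0,0,0.08],[0,0,0]],[[0,0,0],[0,0,0]],[[0,0,0],[0,0,0]],[[0,0,0],[0,0,0]]]}}

```text
time: 13.95
tool_pos: [0.5245, -0.1479, 0.2074]
tool_rot: [3.141, 0.0, 1.642]
contact_force: [-0.2, -0.1, -3.0]
opening: 0.0182
grip_force: 40.0
```

>>> {"fn": "send_rows", "kwargs": {"plan": [[[0,0,0.1],[0,0,0]],[[0,0,0.1],[0,0,0]],[[0,0,0.1],[0,0,0]],[[0,0,0.08],[0,0,0]],[[0,0,0.04],[0,0,0]],[[0,0,0],[0,0,0]],[[0,0,0],[0,0,0]],[[0,0,0],[0,0,0]],[[0,0,0],[0,0,0]],[[0,0,0],[0,0,0]]]}}

```text
time: 15.2
tool_pos: [0.5245, -0.1479, 0.1967]
tool_rot: [3.142, 0.0, 1.642]
contact_force: [-1.8, -0.7, -1.7]
opening: 0.0179
grip_force: 40.0
```

Run:
```python
from h import *
f=[]
for i in range(6):
    im,d=read_camera("side"); o=robot.observe(); f.append(o["contact_force"][2])
p=cloud("side",d); h=cv2.cvtColor(im,cv2.COLOR_BGR2HSV)
b=(h[...,0]>100)&(h[...,0]<125)&(h[...,1]>120)&(abs(p[...,0]-.52)<.04)&(abs(p[...,1]+.15)<.04); print(np.round(f,2),o["tool_pos"],"tube z",np.percentile(p[b][:,2],[2,98]).round(3))
cv2.imwrite("pics/s3.png",cv2.resize(im[130:290,260:450],None,fx=3,fy=3))
```

```text
[-1.   -0.13 -0.62 -0.01 -1.32 -0.4 ] [ 0.5244891  -0.14793022  0.19672386] tube z [0.123 0.178]
```

View pics/s3.png

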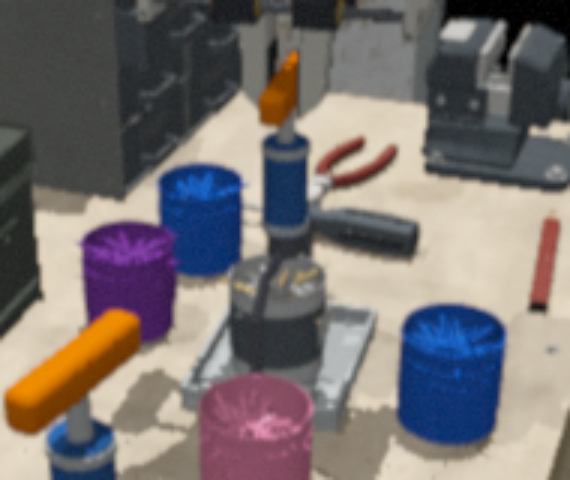

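The pan is back on the bench with the tin standing in it. The mean force is about -0.6 N, so the spring is slack to within about 2 mm. I'll open the gripper and back straight up.

>>> {"fn": "send_rows", "kwargs": {"plan": [[[0,0,0.04],[0,0,0]],[[0,0,0],[0,0,0]],[[0,0,0],[0,0,0]],[[0,0,0],[0,0,0]],[[0,0,0],[0,0,0]],[[0,0,0],[0,0,0]],[[0,0,0],[0,0,0]],[[0,0,0],[0,0,0]],[[0,0,0],[0,0,0]],[[0,0,0],[0,0,0]]], "gripper": 1}}

```text
time: 16.75
tool_pos: [0.5245, -0.1479, 0.1957]
tool_rot: [3.142, 0.0, 1.642]
contact_force: [-0.0, -0.8, 0.1]
opening: 0.0915
grip_force: 0.0
```

>>> {"fn": "send_rows", "kwargs": {"plan": [[[0,0,-0.2],[0,0,0]],[[0,0,-0.4],[0,0,0]],[[0,0,-0.6],[0,0,0]],[[0,0,-0.6],[0,0,0]],[[0,0,-0.6],[0,0,0]],[[0,0,-0.6],[0,0,0]],[[0,0,-0.6],[0,0,0]],[[0,0,-0.4],[0,0,0]],[[0,0,0],[0,0,0]],[[0,0,0],[0,0,0]]]}}

```text
time: 18.0
tool_pos: [0.5242, -0.1478, 0.2951]
tool_rot: [-3.141, -0.0, 1.642]
contact_force: [0.1, 0.9, 0.1]
opening: 0.0919
grip_force: 0.0
```

Run:
```python
from h import *
im,d=read_camera("side"); o=robot.observe(); z=np.load("side0.npz")
for im_,d_ in ((z["im"],z["d"]),(im,d)):
    p=cloud("side",d_); h=cv2.cvtColor(im_,cv2.COLOR_BGR2HSV)
    b=(h[...,0]>100)&(h[...,0]<125)&(h[...,1]>120)&(abs(p[...,0]-.52)<.04)&(abs(p[...,1]+.15)<.04); print("tube",np.percentile(p[b],[2,50,98],axis=0).round(3).tolist())
print(o["time"],o["tool_pos"],o["contact_force"])
cv2.imwrite("pics/s4.png",im)
```

```text
tube [[0.509, -0.149, 0.124], [0.519, -0.134, 0.148], [0.533, -0.13, 0.178]]
tube [[0.508, -0.147, 0.123], [0.518, -0.134, 0.149], [0.533, -0.129, 0.464]]
18.05 [ 0.52419094 -0.14776403  0.29502345] [-0.9366286  -0.21692061 -0.51044926]
```

View pics/s4.png

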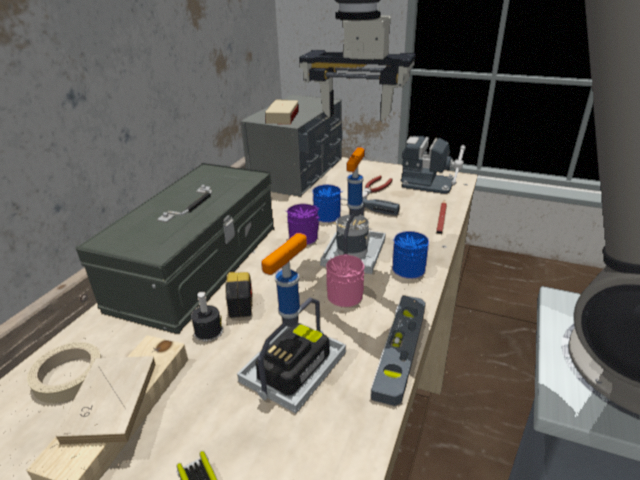

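The picture shows the tin's scale at (355,185) standing where it started, with the tin in its pan. The gripper is clear above it, and the battery scale at (290,330) hasn't moved.

```bash
python3 -c "
from cell import robot
print(robot.hand_in())"
```

```text
the job is handed in; nothing more can be done
None
```

I lifted the tin's scale by its handle until the pan hung about 35 mm clear, held it still for over 2 s, set it down where it stood with the tin in it, let go and handed the job in at about 18 s; the battery scale was not touched, and hand-in returned no verdict.

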